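# Gauge the plate gap of a soil-block press

## Task

Find out the plate gap of the soil-block press with the gauge leaves: starting with the thinnest leaf and going up one size at a time, slide each leaf straight down, fully home in the gap, until you come to the first one that the sprung plate grips. Leave that leaf standing fully home in the gap, and put every leaf that went in loosely back into the rack. Go gently, do not force the press or use a leaf thicker than needed, and leave the other things on the bench alone.

Things in the scene. Friction and masses are not known exactly. Their poses are not given: they have to be found in the camera images.
- press: soil-block press, fixed to the bench: green base 130 x 150 mm, steel fixed wall on the -y side, green housing with a sprung steel plate on the +y side, flat top 60 mm above the bench, nothing higher. Origin on the bench. Between wall and plate is the gap, an upright slot open from above, its faces along the press's x, its width along y
- press_mouth (a point): middle of the slot's length, level with the press's top, in the plane of the fixed wall's face (y = 0; wall 60 mm long, rigid). Axes as the press. The mouth runs from y = -4 to +14.5 mm; the wall's sloped lead-in ends 10 mm below the top, the plate's lies 6 to 16 mm below. Blades go in with their y along the press's y, centre at y = half their thickness
- press_home (a point): where a fully home leaf's head centre is along the slot and in height: 83 mm above the bench, at y = 0 of the press (add half the blade's thickness along y); the underside of the head then rests on the press's top. Up to 12 mm either way along the slot (x) is fine
- press_gap (a point): point in the gap, on the wall's face 30 mm below the top. The gap's width is unknown, 4.5 to 9.7 mm: the 4 mm leaf is always loose, the 7 or the 10 mm leaf is the first gripped. A thicker blade pushes the plate back against its spring (5 N at once, plus 2 N per mm): a gripped leaf drags by 2 to 8 N when slid, a loose one slides freely
- rack: wooden rack for the leaves, fixed: 56 (x) x 246 (y) x 50 (z) mm, origin on the bench under its centre, with four slots 16 mm wide (y) at y = -78, -26, +26 and +78 mm; a leaf's blade hangs in a slot, its head resting on the rack's top (head centre 73 mm above the bench). Any slot takes any leaf
- leaf4_head (a point): 4 mm gauge leaf (the thinnest; its head is the narrowest): wooden head 28 (x) x 24 (y) x 46 (z) mm, 1 dark round pin on its top; below it a steel blade 4 mm thick (y), 24 wide (x), 40 long, lower edge rounded. Point: centre of the head, 23 mm above its underside, 63 above the blade's lower edge. z up. Mass 55 to 115 g. Grip the head across its 28 mm (x)
- leaf7_head (a point): 7 mm gauge leaf: wooden head 28 (x) x 28 (y) x 46 (z) mm, 2 dark round pins on its top; below it a steel blade 7 mm thick (y), 24 wide (x), 40 long, lower edge rounded. Point: centre of the head, 23 mm above its underside, 63 above the blade's lower edge. z up. Mass 55 to 115 g. Grip the head across its 28 mm (x)
- leaf10_head (a point): 10 mm gauge leaf: wooden head 28 (x) x 32 (y) x 46 (z) mm, 3 dark round pins on its top; below it a steel blade 10 mm thick (y), 24 wide (x), 40 long, lower edge rounded. Point: centre of the head, 23 mm above its underside, 63 above the blade's lower edge. z up. Mass 55 to 115 g. Grip the head across its 28 mm (x)
- leaf13_head (a point): 13 mm gauge leaf (the thickest; its head is the widest): wooden head 28 (x) x 36 (y) x 46 (z) mm, 4 dark round pins on its top; below it a steel blade 13 mm thick (y), 24 wide (x), 40 long, lower edge rounded. Point: centre of the head, 23 mm above its underside, 63 above the blade's lower edge. z up. Mass 55 to 115 g. Grip the head across its 28 mm (x)
- pot_mid (a point): terracotta flower pot, 90 mm wide, 75 mm high, half-way up on its axis; not part of the work
- jar_mid (a point): closed glass jar, 64 mm wide, 90 mm high, half-way up; not part of the work
- dibber_mid (a point): dibber lying on the bench, about 210 mm long with an 80 mm cross grip, its middle; not part of the work
There are look-alikes about, which are no part of the job. Several things look just like the press: the one meant starts farthest to the robot's right.

How it is judged:
On the way, in this order (a step that is already met when the one before it is completed fails the run):
1. the 4 mm leaf is tried first: it stands fully home in the gap (z of leaf4_head in the frame of press between 0.078 and 0.0865 m and x of leaf4_head in the frame of press between -0.012 and 0.012 m and y of leaf4_head in the frame of press between -0.002 and 0.008 m and angle between leaf4_head's own z axis and vertical below 0.14 rad and z of leaf7_head in the frame of rack between 0.068 and 0.078 m and x of leaf7_head in the frame of rack between -0.02 and 0.02 m and y of leaf7_head in the frame of rack between -0.1 and 0.1 m and angle between each of leaf7_head, leaf10_head, leaf13_head's own z axis and vertical below 0.15 rad and z of leaf10_head in the frame of rack between 0.068 and 0.078 m and x of leaf10_head in the frame of rack between -0.02 and 0.02 m and y of leaf10_head in the frame of rack between -0.1 and 0.1 m and z of leaf13_head in the frame of rack between 0.068 and 0.078 m and x of leaf13_head in the frame of rack between -0.02 and 0.02 m and y of leaf13_head in the frame of rack between -0.1 and 0.1 m), for 0.2 s.
2. the 7 mm leaf is tried next: it stands fully home in the gap (z of leaf7_head in the frame of press between 0.078 and 0.0865 m and x of leaf7_head in the frame of press between -0.012 and 0.012 m and y of leaf7_head in the frame of press between -0.0005 and 0.0095 m and angle between leaf7_head's own z axis and vertical below 0.14 rad and z of leaf10_head in the frame of rack between 0.068 and 0.078 m and x of leaf10_head in the frame of rack between -0.02 and 0.02 m and y of leaf10_head in the frame of rack between -0.1 and 0.1 m and angle between each of leaf10_head, leaf13_head's own z axis and vertical below 0.15 rad and z of leaf13_head in the frame of rack between 0.068 and 0.078 m and x of leaf13_head in the frame of rack between -0.02 and 0.02 m and y of leaf13_head in the frame of rack between -0.1 and 0.1 m), for 0.2 s.
At the end, for the whole second after the job is handed in: The thinnest gripped leaf (7 or 10 mm) stands at rest fully home in the gap (head within 3.5 mm of the top, 12 mm of the middle, 8 degrees of upright), squeezed by the plate with 1.5-12.5 N; the other three hang in the rack, heads within 5 mm of resting height ((((z of leaf7_head in the frame of press between 0.078 and 0.0865 m and x of leaf7_head in the frame of press between -0.012 and 0.012 m and y of leaf7_head in the frame of press between -0.0005 and 0.0095 m and angle between leaf7_head's own z axis and vertical below 0.14 rad) and contact force between leaf7 and plate between 1.5 and 12.5 N and linear speed of leaf7 below 0.01 m/s and (z of leaf4_head in the frame of rack between 0.068 and 0.078 m and x of leaf4_head in the frame of rack between -0.02 and 0.02 m and y of leaf4_head in the frame of rack between -0.1 and 0.1 m and angle between leaf4_head's own z axis and vertical below 0.15 rad) and (z of leaf10_head in the frame of rack between 0.068 and 0.078 m and x of leaf10_head in the frame of rack between -0.02 and 0.02 m and y of leaf10_head in the frame of rack between -0.1 and 0.1 m and angle between leaf10_head's own z axis and vertical below 0.15 rad) and (z of leaf13_head in the frame of rack between 0.068 and 0.078 m and x of leaf13_head in the frame of rack between -0.02 and 0.02 m and y of leaf13_head in the frame of rack between -0.1 and 0.1 m and angle between leaf13_head's own z axis and vertical below 0.15 rad)) or ((z of leaf10_head in the frame of press between 0.078 and 0.0865 m and x of leaf10_head in the frame of press between -0.012 and 0.012 m and y of leaf10_head in the frame of press between 0.001 and 0.011 m and angle between leaf10_head's own z axis and vertical below 0.14 rad) and contact force between leaf10 and plate between 1.5 and 12.5 N and linear speed of leaf10 below 0.01 m/s and (z of leaf4_head in the frame of rack between 0.068 and 0.078 m and x of leaf4_head in the frame of rack between -0.02 and 0.02 m and y of leaf4_head in the frame of rack between -0.1 and 0.1 m and angle between leaf4_head's own z axis and vertical below 0.15 rad) and (z of leaf7_head in the frame of rack between 0.068 and 0.078 m and x of leaf7_head in the frame of rack between -0.02 and 0.02 m and y of leaf7_head in the frame of rack between -0.1 and 0.1 m and angle between leaf7_head's own z axis and vertical below 0.15 rad) and (z of leaf13_head in the frame of rack between 0.068 and 0.078 m and x of leaf13_head in the frame of rack between -0.02 and 0.02 m and y of leaf13_head in the frame of rack between -0.1 and 0.1 m and angle between leaf13_head's own z axis and vertical below 0.15 rad)))); the robot touches nothing.
It fails at once if a leaf is pressed against the press with more than 60 N (contact force between any of leaf4, leaf7, leaf10, leaf13 and press above 60 N).
It fails at once if the robot presses on the press itself with more than 20 N (contact force between any of the fingers, the arm and press above 20 N).
It fails at once if the pot, the jar or the dibber is moved by more than 30 mm (distance of any of pot_mid, jar_mid, dibber_mid from where it was at the start of the episode above 0.03 m).
It also fails if it takes over 72 s, if anything falls off the work surface, if the arm or the gripper's body presses on something with over 40 N, if the wrist force passes 120 N, or if a joint passes its speed limit or range.

## Robot

A 6-joint arm with a two-finger parallel gripper is mounted at the origin on the work surface. World frame = base frame: x ahead of the robot, y to its left, z up, the work surface at z = 0. Lengths are in m, angles in rad, forces in N, time in s.
With the tool pointing down it reaches from about 0.325 to 0.9 m from the base axis. Payload 6.1 kg.
Tool frame: the origin (TCP) lies at the very end of the fingers, on their centre line; the grasp point (between the pads) lies 19 mm behind it (arm.grip_depth is the distance from the TCP to the grasp point, in m); z points along the fingers, x is the direction in which the jaws open and shut, and the axes are right-handed (so a half turn about z gives the same grasp; the last joint's range is limited). The gripper opens to 87 mm and grips with 3 to 60 N. Pads are 19 mm wide; open, the fingers measure 117 mm over their backs; the gripper's body (75 mm by 190 mm) begins 51 mm behind the grasp point.
Start: joints at [1.061, 0.22, 1.526, -0, 1.395, -0.126], TCP at [0.234, 0.58, 0.197] pointing down, gripper open.
Joint ranges: [-2.98, 2.98], [-0.91, 2.08], [0.09, 2.57], [-1.24, 4.39], [0.2, 2.65], [-2.68, 2.68]. Speed limits (rad/s): [2.57, 2.57, 3.01, 3.14, 3.14, 3.14].

## Interface

Orientations are given as a unit quaternion [w, x, y, z].
In Python, from workcell import arm gives the robot as it stands. The module is installed in compiled form; this text tells all that it offers.
- The arm moves only by the tool apply_moves, never from a script. Its argument "moves" is a list of rows, each a list of 7 numbers: the gripper command: -1 is shut, 1 is fully open, values between are in proportion, then the shift along the tool's x, y, z as a fraction of full scale, then the turn, a rotation vector about the tool's x, y, z as a fraction of full scale. A call has 1 to 5 rows; each row shifts and turns the pose as measured when the row begins, along the tool's axes as they then stand; what a row does not reach is not made up. Full scale, the value 1, is 0.03 m for a shift and 0.12 rad for a turn. A row lasts 1/10 s, in which the tool goes at most 50 mm and 8.59 degrees, less where a joint would pass 70% of its speed; a pose out of reach is approached as far as the arm can. A call with a number of a shift or a turn outside -1 to 1 is refused whole. A call with a gripper value outside its range is refused whole. The fingers move at their own pace and stop on an object; "grip_force" is the grip in N (left out, the last holds). Time passes only in rows, so rows that do not move let the fingers close. It gives the time, the measured TCP pose, the force and the opening at its end, in the units of the state.
- arm.get_state(): the state, without advancing time (a new reading comes with each control period).
- arm.read_camera(name): name is "side" or "top" or "wrist"; returns (picture, depth): 420x560x3 uint8, blue, green, red; 420x560 float32, m along the optical axis (not along the pixel's ray), 0 where there is no reading.
- arm.camera_params(name): a dict with "fx", "fy", "cx", "cy" (pixels), "k1" (the pictures are not rectified: a ray, as slopes to the right and down, at radius r is drawn at 1 + k1 r^2 times it, then the intrinsics apply), "R" (3x3) and "t" (3): a world point X has camera coordinates R X + t; the wrist camera has in their place "T_tool_cam" (4x4, takes a point from camera to tool coordinates, whose origin is the TCP and whose axes are the tool frame's). Camera axes: x right, y down, z forward; pixel columns grow to the right and rows downward; lengths in m; the calibration is good to about 2 mm. A picture is of the moment at which its call begins: read the wrist's pose just before it. camera_params takes no time and is no camera call.
- arm.job_done(): hands the job in, once; it reports no verdict.
The state is a dict: "clock": time; "q": joint angles; "dq": joint speeds; "joint_efforts": joint torques, N m; "tool_pos": TCP position; "ee_rot": TCP orientation; "ft_force": force on the tool from outside, world axes, zero at the start; "moment": the same for the moment, N m; "width": finger opening in m.
Only numpy, scipy, OpenCV 4.12 (cv2) and the standard library are available. Lean on these libraries where they do the work, as an engineer would, in place of code of your own. Each camera call takes 0.05 s, during which the arm holds its last target. There are 200 camera calls.

## Working session

There is one attempt and no reset: what is moved stays moved. The work goes in short steps, Python scripts to look and compute and a tool call to move; the robot and the scene stay as the last step left them, time stands still between calls to the robot, and variables do not carry over. Pictures are saved under pics/ and viewed, about 8 in all and at most 12, crops included, and the job is handed in when it is done.

Besides the shell and the picture viewer there is one more tool, called after ">>>" as name(argument=value, ...) on one line, values as JSON. apply_moves: Moves the arm, as the interface text tells. Its arguments: {"type":"object","properties":{"moves":{"type":"array"},"grip_force":{"type":"number"}},"required":["moves"]}

```bash
mkdir -p pics && cat > h.py <<'E'
import numpy as np, cv2
from workcell import arm
from scipy.spatial.transform import Rotation as Ro
def und(p,u,v):
    d=np.array([(np.asarray(u,float)-p['cx'])/p['fx'],(np.asarray(v,float)-p['cy'])/p['fy']]); s=d.copy()
    for _ in range(20): s=d/(1+p['k1']*(s**2).sum(0))
    return s
def pose(name,p,st=None):
    if name=='wrist':
        st=st or arm.get_state(); w,x,y,z=st['ee_rot']
        T=np.eye(4); T[:3,:3]=Ro.from_quat([x,y,z,w]).as_matrix(); T[:3,3]=st['tool_pos']
        C=T@np.array(p['T_tool_cam']); return C[:3,:3],C[:3,3]
    R=np.array(p['R']); return R.T,-R.T@np.array(p['t'])
def plane(p,P,u,v,z):
    s=und(p,u,v); R,c=P; d=R@np.array([s[0],s[1],np.ones_like(s[0])]).reshape(3,-1)
    return (c[:,None]+d*((z-c[2])/d[2])).T
def cloud(p,P,D):
    v,u=np.mgrid[:D.shape[0],:D.shape[1]]; s=und(p,u.ravel(),v.ravel()); z=D.ravel()
    X=(P[0]@(np.array([s[0],s[1],np.ones_like(z)])*z)).T+P[1]
    X[z==0]=np.nan
    return X.reshape(*D.shape,3)
def proj(p,P,X):
    x=P[0].T@(np.asarray(X,float)-P[1]); s=x[:2]/x[2]; s=s*(1+p['k1']*(s@s)); return p['fx']*s[0]+p['cx'],p['fy']*s[1]+p['cy']
E
python3 - <<'E'
from h import *
for n in ['top','side']:
    I,D=arm.read_camera(n); cv2.imwrite(f'pics/{n}0.png',I); np.savez(f'{n}0.npz',I=I,D=D)
    p=arm.camera_params(n); P=pose(n,p); print(n,p['fx'],P[1].round(3),P[0].round(2).tolist())
print(arm.get_state())
print(np.array(arm.camera_params('wrist')['T_tool_cam']).round(3).tolist(), arm.camera_params('wrist')['fx'])
E
```

```text
top 380.46656562804327 [0.414 0.037 1.068] [[-0.03, -1.0, 0.09], [-1.0, 0.03, 0.03], [-0.03, -0.09, -1.0]]
side 440.68448408438707 [ 0.04  -0.503  0.826] [[0.79, -0.44, 0.43], [-0.62, -0.58, 0.54], [0.01, -0.69, -0.73]]
{'clock': 0.1, 'q': array([ 1.06091051e+00,  2.21130395e-01,  1.52747778e+00, -7.08360279e-06,
        1.39466403e+00, -1.26108130e-01]), 'dq': array([ 0.00230032, -0.00105499, -0.00266165, -0.00038689,  0.00092747,
       -0.00062812]), 'joint_efforts': array([ 5.07445056e-04, -4.95946670e+01, -3.88518512e+01,  7.00278534e-02,
        5.15974173e-02, -3.43754073e-05]), 'tool_pos': array([0.23374213, 0.57902192, 0.19586713]), 'ee_rot': array([ 3.81488225e-04,  8.28982476e-01,  5.59273948e-01, -7.48132050e-04]), 'ft_force': array([-0.04367159, -0.24099529, -0.39155135]), 'moment': array([0.05901655, 0.07728943, 0.01281299]), 'width': 0.08699621372829369}
[[1.0, 0.001, -0.0, -0.001], [-0.001, 0.967, 0.255, -0.07], [0.0, -0.255, 0.967, -0.188], [0.0, 0.0, 0.0, 1.0]] 330.54382253505264
```

View pics/top0.png

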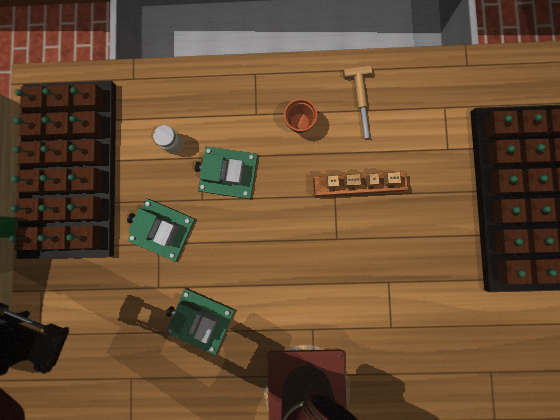

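View pics/side0.png

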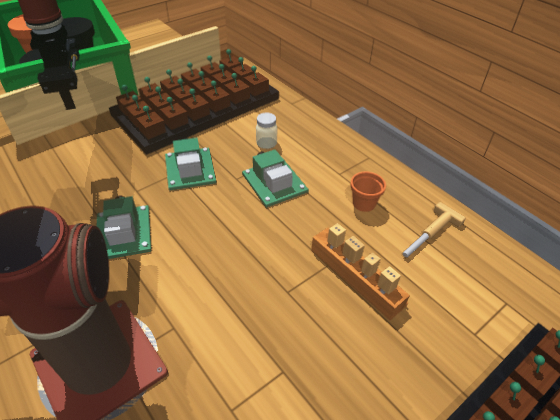

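Top view: three press look-alikes at (228,172), (162,230) and (202,322). The image's right is the robot's right, so the candidate is (228,172). The rack is at (362,184) with leaf heads at (333,181), (354,180), (374,180) and (394,178). I'll measure and confirm in an enlarged crop.

```bash
python3 - <<'E'
from h import *
d=np.load('top0.npz'); I,D=d['I'],d['D']; p=arm.camera_params('top'); P=pose('top',p); X=cloud(p,P,D)
for u,v in [(228,172),(162,230),(202,322)]: print('press?',(u,v),plane(p,P,[u],[v],0.02)[0].round(3))
hsv=cv2.cvtColor(I,cv2.COLOR_BGR2HSV)
# press top-level points / base
g=((hsv[...,0]>60)&(hsv[...,0]<90)&(hsv[...,1]>80)).astype(np.uint8); g[:,:190]=0; g[:,265:]=0; g[:140]=0; g[205:]=0
v,u=np.nonzero(g); Z=X[v,u,2]
print('z hist',np.histogram(Z[np.isfinite(Z)],bins=np.arange(-.01,.09,.01)))
r=cv2.minAreaRect(np.c_[u,v].astype(np.float32)); box=cv2.boxPoints(r); print('base rect',r)
print(plane(p,P,box[:,0],box[:,1],0.01).round(4).tolist())
# rack heads
for u,v in [(333,181),(354,180),(374,180),(394,178)]:
    w=X[v-7:v+8,u-8:u+9].reshape(-1,3); t=w[w[:,2]>.085]; print((u,v),len(t),t.mean(0).round(4) if len(t) else w[:,2].max())
a=cv2.resize(I[140:205,190:270],None,fx=7,fy=7,interpolation=cv2.INTER_CUBIC)
b=cv2.resize(I[160:205,305:419],None,fx=7,fy=7,interpolation=cv2.INTER_CUBIC)
out=np.zeros((455+160,800,3),np.uint8); out=np.zeros((600,800,3),np.uint8)
a=cv2.resize(a,(340,276)); a=cv2.resize(I[140:205,190:270],(400,325),interpolation=cv2.INTER_CUBIC)
b=cv2.resize(I[165:203,308:418],(770,266),interpolation=cv2.INTER_CUBIC)
out[:325,:400]=a; out[330:596,:770]=b; cv2.imwrite('pics/c1.png',out)
E
```

```text
press? (228, 172) [0.595 0.2   0.02 ]
press? (162, 230) [0.439 0.387 0.02 ]
press? (202, 322) [0.187 0.277 0.02 ]
z hist (array([   0,   95, 1055,    1,    0,    0,  190,  313,    0]), array([-0.01,  0.  ,  0.01,  0.02,  0.03,  0.04,  0.05,  0.06,  0.07,
        0.08]))
base rect ((227.2402801513672, 172.128173828125), (53.12388610839844, 45.10034942626953), 8.426969528198242)
[[0.5471, 0.2883, 0.01], [0.6746, 0.2681, 0.01], [0.6467, 0.1185, 0.01], [0.5203, 0.1401, 0.01]]
(333, 181) 127 [ 0.5503 -0.0819  0.0955]
(354, 180) 166 [ 0.5516 -0.1333  0.0955]
(374, 180) 112 [ 0.5519 -0.1857  0.0954]
(394, 178) 155 [ 0.5529 -0.2367  0.0949]
```

View pics/c1.png

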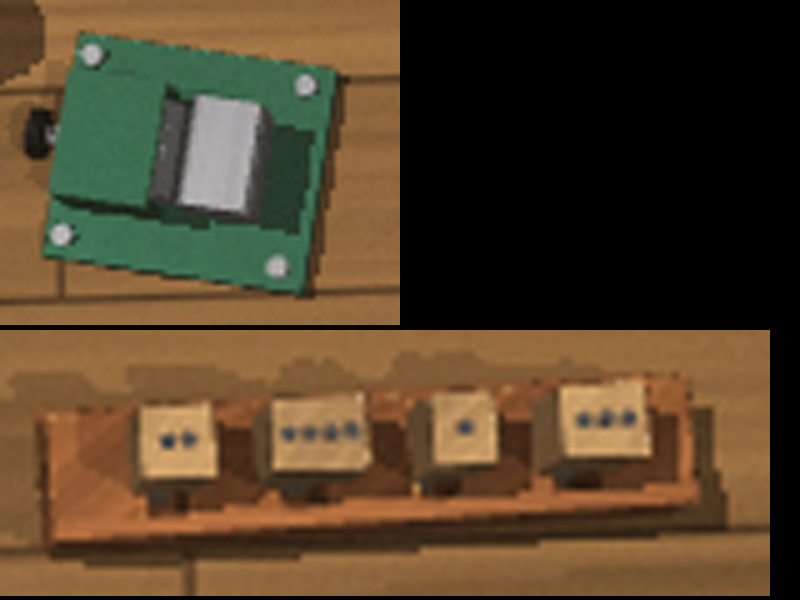

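The crop shows the press meant: green housing and black knob on the +y side, slot at crop (175,150), pale wall on the right. It has the smallest y, about 0.20, against 0.28 and 0.39 for the others. The rack from left to right holds the 7, 13, 4 and 10 mm leaves (2, 4, 1 and 3 pins). Next I'll move over the press for a closer look.

```bash
cat >> h.py <<'E'
def yaw(st): 
    w,x,y,z=st['ee_rot']; m=Ro.from_quat([x,y,z,w]).as_matrix(); return np.arctan2(m[1,0],m[0,0])
def plan(*targets,start=None,g=1):
    """targets (x,y,z,yaw): prints rows"""
    st=arm.get_state(); c=np.r_[st['tool_pos'],yaw(st)] if start is None else np.array(start,float)
    for t in targets:
        t=np.array(t,float)
        for n in range(1,60):
            D=(t-c)/n; rows=[]
            for k in range(n):
                s=c[3]+k*D[3]
                rows.append([g]+[round(float(a),2) for a in (np.array([D[0]*np.cos(s)+D[1]*np.sin(s),D[0]*np.sin(s)-D[1]*np.cos(s),-D[2]])/.03)]+[0,0,round(float(-D[3]/.12),2)])
            if max(abs(a) for r in rows for a in r[1:])<=1 and np.linalg.norm(D[:3])<.045: break
        print(n,rows); c=t
E
python3 - <<'E'
from h import *
plan((.60,.14,.2,-.17))
E
```

```text
19 [[1, -0.47, 0.88, -0.01, 0, 0, 0.6], [1, -0.41, 0.92, -0.01, 0, 0, 0.6], [1, -0.34, 0.94, -0.01, 0, 0, 0.6], [1, -0.27, 0.96, -0.01, 0, 0, 0.6], [1, -0.21, 0.98, -0.01, 0, 0, 0.6], [1, -0.13, 0.99, -0.01, 0, 0, 0.6], [1, -0.06, 1.0, -0.01, 0, 0, 0.6], [1, 0.01, 1.0, -0.01, 0, 0, 0.6], [1, 0.08, 1.0, -0.01, 0, 0, 0.6], [1, 0.15, 0.99, -0.01, 0, 0, 0.6], [1, 0.22, 0.98, -0.01, 0, 0, 0.6], [1, 0.29, 0.96, -0.01, 0, 0, 0.6], [1, 0.36, 0.94, -0.01, 0, 0, 0.6], [1, 0.42, 0.91, -0.01, 0, 0, 0.6], [1, 0.49, 0.88, -0.01, 0, 0, 0.6], [1, 0.55, 0.84, -0.01, 0, 0, 0.6], [1, 0.61, 0.8, -0.01, 0, 0, 0.6], [1, 0.66, 0.75, -0.01, 0, 0, 0.6], [1, 0.72, 0.7, -0.01, 0, 0, 0.6]]
```

>>> apply_moves(moves=[[1,-0.47,0.88,0,0,0,0.6],[1,-0.41,0.92,0,0,0,0.6],[1,-0.34,0.94,0,0,0,0.6],[1,-0.27,0.96,0,0,0,0.6],[1,-0.2,0.98,0,0,0,0.6]])

```text
clock: 0.6
tool_pos: [0.3284, 0.4612, 0.1925]
ee_rot: [0.001, 0.917, 0.399, -0.003]
ft_force: [0.3, 0.2, -0.2]
width: 0.0873
```

>>> apply_moves(moves=[[1,-0.13,0.99,0,0,0,0.6],[1,-0.06,1,0,0,0,0.6],[1,0,1,0,0,0,0.6],[1,0.08,1,0,0,0,0.6],[1,0.15,0.99,0,0,0,0.6]])

```text
clock: 1.1
tool_pos: [0.4245, 0.3381, 0.1901]
ee_rot: [0.003, 0.975, 0.221, -0.005]
ft_force: [-0.1, -0.3, 0.4]
width: 0.0871
```

>>> apply_moves(moves=[[1,0.22,0.98,0,0,0,0.6],[1,0.29,0.96,0,0,0,0.6],[1,0.36,0.94,0,0,0,0.6],[1,0.42,0.91,0,0,0,0.6],[1,0.49,0.88,0,0,0,0.6]])

```text
clock: 1.6
tool_pos: [0.5185, 0.213, 0.1879]
ee_rot: [0.004, 0.999, 0.035, -0.006]
ft_force: [1.1, 0.6, -0.4]
width: 0.087
```

>>> apply_moves(moves=[[1,0.55,0.84,0,0,0,0.6],[1,0.6,0.8,0,0,0,0.6],[1,0.66,0.75,0,0,0,0.6],[1,0.72,0.7,0,0,0,0.6],[1,0,0,0,0,0,0]])

```text
clock: 2.1
tool_pos: [0.5933, 0.1089, 0.1849]
ee_rot: [0.006, 0.993, -0.117, -0.007]
ft_force: [-0.1, 0.8, -0.1]
width: 0.087
```

```bash
python3 - <<'E'
from h import *
st=arm.get_state(); print(st['clock'],st['tool_pos'].round(4),yaw(st),st['ee_rot'],np.abs(st['dq']).max())
I,D=arm.read_camera('wrist'); st=arm.get_state();
p=arm.camera_params('wrist'); P=pose('wrist',p,st); np.savez('w1.npz',I=I,D=D,R=P[0],c=P[1]); cv2.imwrite('pics/w1.png',I)
plan((.6,.14,.2,-.17),(.555,-.22,.2,.04))
E
```

```text
2.1 [0.5933 0.1089 0.1849] -0.23549042726402616 [ 0.00585306  0.99303841 -0.11742564 -0.00718859] 0.03265956344406626
2 [[1, 0.01, -0.51, -0.26, 0, 0, -0.26], [1, 0.03, -0.51, -0.26, 0, 0, -0.26]]
13 [[1, 0.04, 0.93, -0.0, 0, 0, -0.13], [1, 0.03, 0.93, -0.0, 0, 0, -0.13], [1, 0.01, 0.93, -0.0, 0, 0, -0.13], [1, -0.0, 0.93, -0.0, 0, 0, -0.13], [1, -0.02, 0.93, -0.0, 0, 0, -0.13], [1, -0.03, 0.93, -0.0, 0, 0, -0.13], [1, -0.05, 0.93, -0.0, 0, 0, -0.13], [1, -0.06, 0.93, -0.0, 0, 0, -0.13], [1, -0.08, 0.93, -0.0, 0, 0, -0.13], [1, -0.09, 0.93, -0.0, 0, 0, -0.13], [1, -0.11, 0.92, -0.0, 0, 0, -0.13], [1, -0.12, 0.92, -0.0, 0, 0, -0.13], [1, -0.14, 0.92, -0.0, 0, 0, -0.13]]
```

View pics/w1.png

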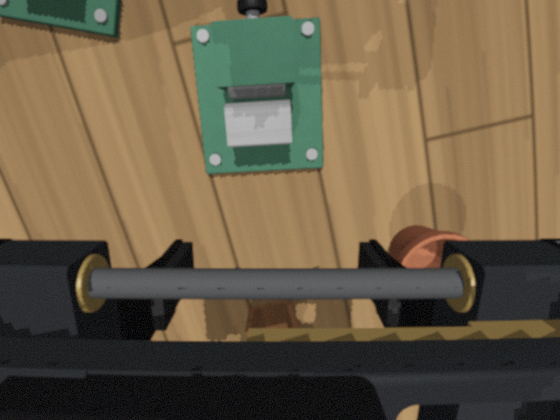

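The wrist view shows the press at (258,95): wall top at (258,122), slot at about y=98, plate above it, and four bolt heads at (203,36), (308,28), (215,160) and (312,154). I'll measure it from this view and go on to the rack.

```bash
python3 - <<'E'
from h import *
d=np.load('w1.npz'); I,D=d['I'],d['D']; P=(d['R'],d['c']); p=arm.camera_params('wrist'); X=cloud(p,P,D)
hsv=cv2.cvtColor(I,cv2.COLOR_BGR2HSV)
m=((hsv[...,1]<70)&(hsv[...,2]>100)).astype(np.uint8); m[190:]=0; m[:,:185]=0; m[:,335:]=0
n,l,s,c=cv2.connectedComponentsWithStats(m); B=[]
for i in range(1,n):
    if s[i,4]>30: print(s[i],c[i].round(1)); 
    if 60<s[i,4]<300: B.append(c[i])
B=np.array(B)
for i in range(len(B)):
    u,v=B[i].round().astype(int); print('bolt',X[v-2:v+3,u-2:u+3].reshape(-1,3).mean(0).round(4), plane(p,P,[B[i,0]],[B[i,1]],.018).round(4))
# steep column profile through slot
for u in (245,258,271): 
    print(u,[(v,*X[v,u].round(4)) for v in range(78,150,3)])
hi=(X[...,2]>.052)&(X[...,2]<.07)&(m>0); v,u=np.nonzero(hi); r=cv2.minAreaRect(np.c_[u,v].astype(np.float32)); print(r); bx=cv2.boxPoints(r); print(plane(p,P,bx[:,0],bx[:,1],.06).round(4), np.median(X[hi],0))
E
```

```text
[190  13  81 130 278] [216.   52.3]
[287  16  34  21  60] [307.8  20.8]
[301  21  14  15 179] [307.6  27.9]
[196  28  14  16 177] [202.3  35.2]
[320  40   3  79  92] [320.6  80.7]
[ 223  100   70   48 2999] [258.  123.1]
[321 120   2  47  52] [321.8 141.2]
[305 147  14  14 151] [311.3 153.7]
[209 153  13  14 143] [214.9 159.1]
bolt [0.5688 0.2469 0.0603] [[0.563  0.2558 0.018 ]]
bolt [0.6566 0.2566 0.0158] [[0.6559 0.2563 0.018 ]]
bolt [0.5536 0.275  0.0162] [[0.5541 0.2742 0.018 ]]
bolt [0.6604 0.2059 0.0068] [[0.6585 0.2055 0.018 ]]
bolt [0.6342 0.1354 0.0159] [[0.6345 0.136  0.018 ]]
bolt [0.5326 0.1539 0.016 ] [[0.5329 0.154  0.018 ]]
245 [(78, np.float64(0.5881), np.float64(0.22), np.float64(0.0605)), (81, np.float64(0.5875), np.float64(0.2175), np.float64(0.0608)), (84, np.float64(0.5869), np.float64(0.215), np.float64(0.0611)), (87, np.float64(0.5857), np.float64(0.2133), np.float64(0.054)), (90, np.float64(0.5848), np.float64(0.2111), np.float64(0.0514)), (93, np.float64(0.584), np.float64(0.2088), np.float64(0.0488)), (96, np.float64(0.5828), np.float64(0.2066), np.float64(0
[... 3869 characters left out ...]
, (129, np.float64(0.6002), np.float64(0.1717), np.float64(0.0605)), (132, np.float64(0.5996), np.float64(0.169), np.float64(0.0598)), (135, np.float64(0.599), np.float64(0.1664), np.float64(0.0606)), (138, np.float64(0.5983), np.float64(0.1637), np.float64(0.0592)), (141, np.float64(0.5977), np.float64(0.1611), np.float64(0.0599)), (144, np.float64(0.5966), np.float64(0.1577), np.float64(0.0491)), (147, np.float64(0.5942), np.float64(0.1521), np.float64(0.0128))]
((255.4822998046875, 80.73451232910156), (125.92047119140625, 81.2197036743164), 86.18592071533203)
[[0.5712 0.2723 0.06  ]
 [0.6397 0.26   0.06  ]
 [0.6241 0.155  0.06  ]
 [0.5494 0.1676 0.06  ]] [0.58984667 0.18038323 0.05989771]
```

>>> apply_moves(moves=[[1,0,0.9,-0.1,0,0,-0.2],[1,0,0.9,-0.1,0,0,-0.2],[1,0,0.9,-0.1,0,0,-0.2],[1,0,0.9,-0.1,0,0,-0.2],[1,-0.05,0.9,-0.1,0,0,-0.2]])

```text
clock: 2.65
tool_pos: [0.5622, -0.0175, 0.1985]
ee_rot: [0.003, 0.999, -0.047, -0.012]
ft_force: [0.7, -0.8, -0.4]
width: 0.0869
```

>>> apply_moves(moves=[[1,-0.05,0.9,-0.1,0,0,-0.2],[1,-0.05,0.9,-0.1,0,0,-0.2],[1,-0.1,0.9,-0.1,0,0,-0.2],[1,-0.1,0.9,-0.1,0,0,-0.2],[1,-0.1,0.9,-0.1,0,0,-0.2]])

```text
clock: 3.15
tool_pos: [0.5415, -0.1495, 0.2137]
ee_rot: [0.0, 1.0, 0.022, -0.013]
ft_force: [0.1, 0.6, -0.9]
width: 0.0874
```

>>> apply_moves(moves=[[1,-0.1,0.9,-0.1,0,0,-0.1],[1,-0.1,0.9,-0.1,0,0,-0.1],[1,0,0,0,0,0,0]])

```text
clock: 3.45
tool_pos: [0.5372, -0.2044, 0.2199]
ee_rot: [-0.0, 0.999, 0.037, -0.014]
ft_force: [1.0, 0.2, 0.0]
width: 0.0869
```

```bash
python3 - <<'E'
from h import *
st=arm.get_state(); print(st['clock'],st['tool_pos'].round(4),yaw(st),st['ee_rot'],np.abs(st['dq']).max(),st['ft_force'])
I,D=arm.read_camera('wrist'); st=arm.get_state();
p=arm.camera_params('wrist'); P=pose('wrist',p,st); np.savez('w2.npz',I=I,D=D,R=P[0],c=P[1]); cv2.imwrite('pics/w2.png',I)
E
```

```text
3.45 [ 0.5372 -0.2044  0.2199] 0.0736845503050789 [-1.94434795e-04  9.99227877e-01  3.68209164e-02 -1.37051837e-02] 0.04483040262263706 [1.04587017 0.18604713 0.01646407]
```

View pics/w2.png

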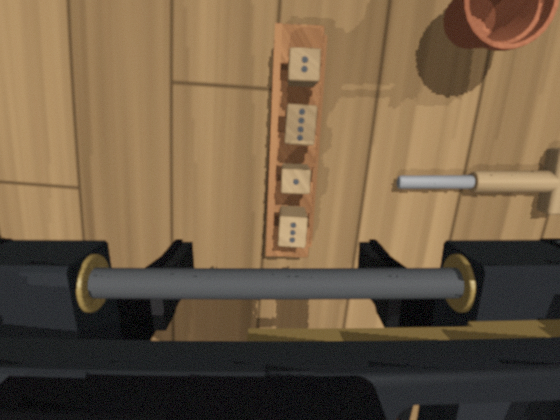

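The wrist view shows the rack heads at (304,65) 7 mm, (300,124) 13 mm, (296,181) 4 mm and (292,229) 10 mm. I'll get their centres and yaws from depth.

```bash
cat >> h.py <<'E'
def rot(st):
    w,x,y,z=st['ee_rot']; return Ro.from_quat([x,y,z,w])
def down(y): return Ro.from_matrix([[np.cos(y),np.sin(y),0],[np.sin(y),-np.cos(y),0],[0,0,-1]])
def plan3(t,g=1,n=None):
    """world target (x,y,z,yaw) -> rows incl. tilt correction, from the measured state"""
    st=arm.get_state(); R=rot(st); T=down(t[3]); d=np.array(t[:3])-st['tool_pos']; w=(R.inv()*T).as_rotvec()
    n=n or max(1,int(np.ceil(max(np.abs(R.inv().apply(d)).max()/.03,np.linalg.norm(d)/.045,np.abs(w).max()/.12))))
    print('from',st['tool_pos'].round(4),round(yaw(st),3),'clock',round(st['clock'],2),'tilt',w[:2].round(4),'F',st['ft_force'].round(1),'w',round(st['width'],4))
    for k in range(n): 
        Rk=R*Ro.from_rotvec(w*k/n); print([g]+[round(float(a),2) for a in np.r_[Rk.inv().apply(d/n)/.03,w/n/.12]])
E
python3 - <<'E'
from h import *
d=np.load('w2.npz'); I,D=d['I'],d['D']; P=(d['R'],d['c']); p=arm.camera_params('wrist'); X=cloud(p,P,D)
m=((X[...,2]>.0925)&(X[...,2]<.1)).astype(np.uint8); m[250:]=0
n,l,s,c=cv2.connectedComponentsWithStats(m)
for i in range(1,n):
    if s[i,4]<100: continue
    v,u=np.nonzero(l==i); q=plane(p,P,u,v,.096)[:,:2]; r=cv2.minAreaRect((q*1000).astype(np.float32)); print(c[i].round(0),s[i,4],q.mean(0).round(4),[np.round(a,1) for a in r])
m=((X[...,2]>.046)&(X[...,2]<.054)).astype(np.uint8); m[250:]=0; m[:,:250]=0; m[:,345:]=0
v,u=np.nonzero(m); q=X[v,u][:,:2]; r=cv2.minAreaRect((q*1000).astype(np.float32)); print('rack',[np.round(a,1) for a in r])
E
```

```text
[304.  64.] 1051 [ 0.5496 -0.0824] [array([549.6, -82.5]), array([28.1, 27.4]), np.float64(4.1)]
[301. 124.] 1197 [ 0.5511 -0.1337] [array([ 551.2, -134. ]), array([28. , 35.2]), np.float64(0.8)]
[296. 181.] 719 [ 0.5512 -0.1862] [array([ 551.2, -186.3]), array([27.9, 23.9]), np.float64(1.9)]
[292. 231.] 858 [ 0.5527 -0.2364] [array([ 552.6, -236.6]), array([27.8, 32.2]), np.float64(1.1)]
rack [array([ 547.1, -156.4]), array([ 49.3, 238.2]), np.float64(1.7)]
```

```bash
python3 - <<'E'
from h import *
plan3((.5512,-.1862,.125,.03))
E
```

```text
from [ 0.5372 -0.2027  0.2195] 0.074 clock 3.5 tilt [-0.0023  0.0277] F [-0.3  0.4  0.2] w 0.087
[1, 0.15, -0.13, 0.78, -0.0, 0.06, 0.09]
[1, 0.14, -0.13, 0.78, -0.0, 0.06, 0.09]
[1, 0.13, -0.13, 0.79, -0.0, 0.06, 0.09]
[1, 0.13, -0.13, 0.79, -0.0, 0.06, 0.09]
```

>>> apply_moves(moves=[[1,0.15,-0.13,0.78,0,0.06,0.09],[1,0.14,-0.13,0.78,0,0.06,0.09],[1,0.13,-0.13,0.79,0,0.06,0.09],[1,0.13,-0.13,0.79,0,0.06,0.09],[1,0,0,0,0,0,0]])

```text
clock: 4.0
tool_pos: [0.5519, -0.1764, 0.1222]
ee_rot: [-0.003, 1.0, 0.018, 0.001]
ft_force: [0.2, 0.3, -0.2]
width: 0.0871
```

```bash
python3 - <<'E'
from h import *
plan3((.5512,-.1862,.061,.03))
E
```

```text
from [ 0.5519 -0.1764  0.1222] 0.037 clock 4.0 tilt [-0.0061 -0.0026] F [ 0.2  0.3 -0.2] w 0.0871
[1, -0.01, 0.11, 0.68, -0.02, -0.01, 0.02]
[1, -0.01, 0.11, 0.68, -0.02, -0.01, 0.02]
[1, -0.01, 0.11, 0.68, -0.02, -0.01, 0.02]
```

>>> apply_moves(moves=[[1,0,0.16,0.3,-0.02,0,0],[1,0,0.16,0.6,-0.02,0,0],[1,0,0,0.6,0,0,0],[1,0,0,0.5,0,0,0],[1,0,0,0,0,0,0]])

```text
clock: 4.5
tool_pos: [0.5553, -0.1846, 0.0642]
ee_rot: [0.001, 1.0, 0.022, 0.004]
ft_force: [-0.1, 0.6, 0.3]
width: 0.0869
```

```bash
python3 - <<'E'
from h import *
plan3((.5512,-.1862,.061,.03))
E
```

```text
from [ 0.5553 -0.1846  0.0642] 0.043 clock 4.5 tilt [ 0.0015 -0.0075] F [-0.1  0.6  0.3] w 0.0869
[1, -0.14, 0.05, 0.11, 0.01, -0.06, 0.11]
```

>>> apply_moves(moves=[[1,-0.14,0.05,0.1,0,-0.06,0.1],[1,0,0,0,0,0,0],[-1,0,0,0,0,0,0],[-1,0,0,0,0,0,0],[-1,0,0,0,0,0,0]], grip_force=20)

```text
clock: 5.0
tool_pos: [0.5531, -0.1876, 0.0647]
ee_rot: [0.002, 1.0, 0.015, 0.002]
ft_force: [-1.0, -0.7, 0.1]
width: 0.0703
```

>>> apply_moves(moves=[[-1,0,0,0,0,0,0],[-1,0,0,0,0,0,0],[-1,0,0,0,0,0,0],[-1,0,0,0,0,0,0]])

```text
clock: 5.4
tool_pos: [0.5536, -0.1878, 0.0655]
ee_rot: [0.002, 1.0, 0.015, 0.003]
ft_force: [0.3, -0.7, 0.4]
width: 0.0389
```

```bash
python3 - <<'E'
from h import *
plan3((.5512,-.1862,.125,.03),g=-1)
E
```

```text
from [ 0.5536 -0.1878  0.0655] 0.031 clock 5.4 tilt [ 0.0047 -0.0053] F [ 0.3 -0.7  0.4] w 0.0389
[-1, -0.03, -0.02, -0.99, 0.02, -0.02, 0.0]
[-1, -0.04, -0.03, -0.99, 0.02, -0.02, 0.0]
```

>>> apply_moves(moves=[[-1,0,0,0,0,0,0],[-1,0,0,0,0,0,0],[-1,0,0,0,0,0,0],[-1,0,0,0,0,0,0]])

```text
clock: 5.8
tool_pos: [0.5536, -0.1878, 0.0655]
ee_rot: [0.002, 1.0, 0.015, 0.003]
ft_force: [0.6, -0.2, 1.1]
width: 0.0277
```

```bash
python3 - <<'E'
from h import *
plan3((.5512,-.1862,.175,.03),g=-1)
E
```

```text
from [ 0.5536 -0.1878  0.0655] 0.031 clock 5.8 tilt [ 0.0046 -0.0052] F [ 0.6 -0.2  1.1] w 0.0277
[-1, -0.01, -0.01, -0.91, 0.01, -0.01, 0.0]
[-1, -0.02, -0.01, -0.91, 0.01, -0.01, 0.0]
[-1, -0.02, -0.01, -0.91, 0.01, -0.01, 0.0]
[-1, -0.02, -0.01, -0.91, 0.01, -0.01, 0.0]
```

>>> apply_moves(moves=[[-1,0,0,-0.5,0,0,0],[-1,0,0,-0.9,0,0,0],[-1,0,0,-0.9,0,0,0],[-1,0,0,-0.9,0,0,0],[-1,0,0,-0.6,0,0,0]])

```text
clock: 6.3
tool_pos: [0.5502, -0.1859, 0.1827]
ee_rot: [0.0, 1.0, 0.015, -0.001]
ft_force: [0.7, 0.0, -1.4]
width: 0.0277
```

```bash
python3 - <<'E'
from h import *
plan3((.5932,.1986,.175,-.175),g=-1)
E
```

```text
from [ 0.5502 -0.1859  0.1827] 0.031 clock 6.3 tilt [0.001  0.0016] F [ 0.7  0.  -1.4] w 0.0277
[-1, 0.14, -0.98, 0.02, 0.0, 0.0, 0.13]
[-1, 0.12, -0.98, 0.02, 0.0, 0.0, 0.13]
[-1, 0.11, -0.99, 0.02, 0.0, 0.0, 0.13]
[-1, 0.09, -0.99, 0.02, 0.0, 0.0, 0.13]
[-1, 0.08, -0.99, 0.02, 0.0, 0.0, 0.13]
[-1, 0.06, -0.99, 0.02, 0.0, 0.0, 0.13]
[-1, 0.05, -0.99, 0.02, 0.0, 0.0, 0.13]
[-1, 0.03, -0.99, 0.02, 0.0, 0.0, 0.13]
[-1, 0.02, -0.99, 0.02, 0.0, 0.0, 0.13]
[-1, -0.0, -0.99, 0.02, 0.0, 0.0, 0.13]
[-1, -0.02, -0.99, 0.02, 0.0, 0.0, 0.13]
[-1, -0.03, -0.99, 0.02, 0.0, 0.0, 0.13]
[-1, -0.05, -0.99, 0.02, 0.0, 0.0, 0.13]
```

>>> apply_moves(moves=[[-1,0.14,-0.98,0,0,0,0.13],[-1,0.12,-0.98,0,0,0,0.13],[-1,0.11,-0.98,0,0,0,0.13],[-1,0.09,-0.99,0,0,0,0.13],[-1,0.08,-0.99,0,0,0,0.13]])

```text
clock: 6.8
tool_pos: [0.5708, -0.0392, 0.1942]
ee_rot: [0.003, 1.0, -0.029, 0.006]
ft_force: [0.6, 0.6, 0.1]
width: 0.0272
```

>>> apply_moves(moves=[[-1,0.06,-0.99,0,0,0,0.13],[-1,0.05,-0.99,0,0,0,0.13],[-1,0.03,-0.99,0,0,0,0.13],[-1,0.02,-0.99,0,0,0,0.13],[-1,0,-0.99,0,0,0,0.13]])

```text
clock: 7.3
tool_pos: [0.5897, 0.1146, 0.2001]
ee_rot: [0.003, 0.998, -0.069, 0.009]
ft_force: [0.4, -0.1, -1.2]
width: 0.0272
```

>>> apply_moves(moves=[[-1,-0.02,-0.99,0,0,0,0.13],[-1,-0.03,-0.7,0,0,0,0.13],[-1,0,-0.3,0,0,0,0.1],[-1,0,0,0,0,0,0]])

```text
clock: 7.7
tool_pos: [0.5972, 0.1803, 0.2041]
ee_rot: [0.002, 0.996, -0.09, 0.011]
ft_force: [0.2, 0.7, -1.4]
width: 0.0277
```

```bash
python3 - <<'E'
from h import *
plan3((.5932,.1986,.135,-.175),g=-1)
E
```

```text
from [0.5972 0.1803 0.2041] -0.179 clock 7.7 tilt [ 0.0022 -0.0218] F [ 0.2  0.7 -1.4] w 0.0277
[-1, -0.1, -0.19, 0.77, 0.01, -0.06, -0.01]
[-1, -0.09, -0.19, 0.77, 0.01, -0.06, -0.01]
[-1, -0.09, -0.19, 0.77, 0.01, -0.06, -0.01]
```

>>> apply_moves(moves=[[-1,-0.1,-0.2,0.77,0,-0.06,0],[-1,-0.09,-0.2,0.77,0,-0.06,0],[-1,-0.09,-0.2,0.5,0,-0.06,0],[-1,0,0,0,0,0,0],[-1,0,0,0,0,0,0]])

```text
clock: 8.2
tool_pos: [0.5948, 0.1953, 0.1445]
ee_rot: [0.002, 0.996, -0.091, 0.002]
ft_force: [-0.2, 0.3, -0.4]
width: 0.0273
```

```bash
python3 - <<'E'
from h import *
plan3((.5932,.1986,.135,-.175),g=-1)
E
```

```text
from [0.5948 0.1953 0.1445] -0.181 clock 8.2 tilt [ 0.0032 -0.0035] F [-0.2  0.3 -0.4] w 0.0273
[-1, -0.07, -0.1, 0.31, 0.03, -0.03, -0.05]
```

>>> apply_moves(moves=[[-1,-0.07,-0.1,0.3,0,-0.03,-0.05],[-1,0,0,0,0,0,0]])

```text
clock: 8.4
tool_pos: [0.5942, 0.1979, 0.1366]
ee_rot: [0.001, 0.996, -0.088, 0.001]
ft_force: [-0.2, -0.0, -1.1]
width: 0.0277
```

```bash
python3 - <<'E'
from h import *
p=arm.camera_params('side'); P=pose('side',p); I,D=arm.read_camera('side'); u,v=map(int,proj(p,P,[.594,.2,.08])); 
a=cv2.resize(I[max(0,v-55):v+45,u-50:u+50],(400,400),interpolation=cv2.INTER_CUBIC)
W,D=arm.read_camera('wrist'); b=cv2.resize(W[120:320,180:380],(400,400)); cv2.imwrite('pics/c2.png',np.hstack([a,b]))
print(u,v); plan3((.5932,.1986,.125,-.175),g=-1)
E
```

```text
274 160
from [0.5953 0.198  0.1381] -0.176 clock 8.5 tilt [ 0.0019 -0.0042] F [ 1.3  0.2 -1.5] w 0.0277
[-1, -0.07, -0.01, 0.44, 0.02, -0.04, -0.01]
```

View pics/c2.png

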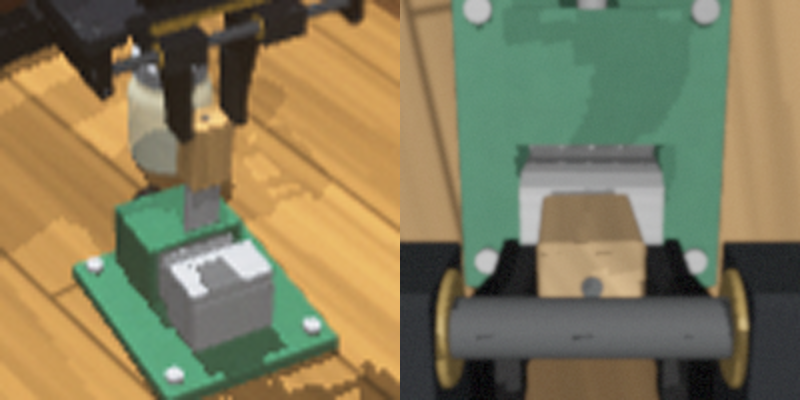

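Side crop: leaf 4 hangs upright above the slot at (200,210). Wrist crop: the head's +y top edge is at crop y≈240, i.e. full-picture (276,240). I'll use that edge to check the head's y in the grip.

```bash
python3 - <<'E'
from h import *
st=arm.get_state(); p=arm.camera_params('wrist'); P=pose('wrist',p,st)
ey=np.array([.1741,.9847]); O=np.array([.5932,.1982]); ex=np.array([.9847,-.1741])
for v in (239,240,241):
    e=plane(p,P,[276],[v],st['tool_pos'][2]+.0305)[0][:2]; print(v,'head centre y in press',(e-O)@ey-.012,'x',(e-O)@ex, 'tcp y',(st['tool_pos'][:2]-O)@ey)
# slot edges by same picture: crop y145 / 165
for v,z in ((120+72,.06),(120+85,.06)): e=plane(p,P,[276],[v],z)[0][:2]; print('slot',v,(e-O)@ey)
E
```

```text
239 head centre y in press 0.00018184570679852935 x 0.0019347660932046362 tcp y 0.00016321783888355684
240 head centre y in press -0.00035440375204850473 x 0.0019348625482616738 tcp y 0.00016321783888355684
241 head centre y in press -0.0008915796954949151 x 0.0019349594042747497 tcp y 0.00016321783888355684
slot 192 0.013534684979696433
slot 205 0.0025252867932111195
```

>>> apply_moves(moves=[[-1,-0.04,-0.08,0.3,0,-0.03,0],[-1,0,0,0.3,0,0,0],[-1,0,0,0.3,0,0,0]])

```text
clock: 8.8
tool_pos: [0.5966, 0.2011, 0.1122]
ee_rot: [0.0, 0.996, -0.088, 0.003]
ft_force: [-1.0, -1.2, 0.0]
width: 0.0274
```

```bash
python3 - <<'E'
from h import *
plan3((.5937,.2002,.100,-.175),g=-1)
E
```

```text
from [0.5966 0.2011 0.1122] -0.176 clock 8.8 tilt [-0.     -0.0054] F [-1.  -1.2  0. ] w 0.0274
[-1, -0.09, 0.05, 0.41, -0.0, -0.05, -0.01]
```

>>> apply_moves(moves=[[-1,-0.1,0.05,0.2,0,-0.05,0],[-1,-0.05,0,0.2,0,0,0]])

```text
clock: 9.0
tool_pos: [0.5908, 0.2003, 0.0977]
ee_rot: [0.0, 0.996, -0.088, -0.002]
ft_force: [1.4, 0.5, 0.2]
width: 0.0276
```

```bash
python3 - <<'E'
from h import *
plan3((.5937,.2002,.0755,-.175),g=-1)
E
```

```text
from [0.5908 0.2003 0.0977] -0.176 clock 9.0 tilt [0.0006 0.0031] F [1.4 0.5 0.2] w 0.0276
[-1, 0.1, -0.02, 0.74, 0.01, 0.03, -0.01]
```

>>> apply_moves(moves=[[-1,0.05,0,0.25,0,0.02,0],[-1,0.03,0,0.25,0,0,0],[-1,0,0,0.15,0,0,0]])

```text
clock: 9.3
tool_pos: [0.5925, 0.2, 0.0757]
ee_rot: [0.0, 0.996, -0.088, -0.001]
ft_force: [0.1, 0.1, 0.2]
width: 0.0275
```

```bash
python3 - <<'E'
from h import *
plan3((.5937,.2002,.0755,-.175),g=-1)
E
```

```text
from [0.5925 0.2    0.0757] -0.176 clock 9.3 tilt [0.0005 0.0016] F [0.1 0.1 0.2] w 0.0275
[-1, 0.04, -0.01, 0.01, 0.0, 0.01, -0.01]
```

>>> apply_moves(moves=[[-1,0,0,0.08,0,0,0],[-1,0,0,0.06,0,0,0],[-1,0,0,0.02,0,0,0]])

```text
clock: 9.6
tool_pos: [0.5946, 0.2014, 0.0754]
ee_rot: [-0.001, 0.996, -0.088, 0.001]
ft_force: [-1.2, 0.6, 0.3]
width: 0.0281
```

>>> apply_moves(moves=[[-1,-0.03,0.03,0.12,0,0,0],[-1,0,0,0.12,0,0,0]])

```text
clock: 9.8
tool_pos: [0.5965, 0.2024, 0.0748]
ee_rot: [-0.003, 0.996, -0.088, 0.004]
ft_force: [-7.2, -1.9, 19.4]
width: 0.0275
```

>>> apply_moves(moves=[[-1,0,0,0.05,0,0,0],[-1,0,0,0.05,0,0,0]])

```text
clock: 10.0
tool_pos: [0.598, 0.2022, 0.075]
ee_rot: [-0.003, 0.996, -0.087, 0.006]
ft_force: [-4.4, -0.5, 7.3]
width: 0.0274
```

Leaf 4 seated: about 19 N at first contact, head on top at TCP z=0.075, with no drag on the way down, so it is loose. I'll take it back to its rack slot.

>>> apply_moves(moves=[[-1,0,0,-0.4,0,0,0],[-1,0,0,-0.7,0,0,0],[-1,0,0,-0.9,0,0,0],[-1,0,0,-0.9,0,0,0],[-1,0,0,-0.7,0,0,0]])

```text
clock: 10.5
tool_pos: [0.5938, 0.2007, 0.182]
ee_rot: [-0.001, 0.996, -0.088, 0.002]
ft_force: [0.2, 0.1, -0.9]
width: 0.0275
```

```bash
python3 - <<'E'
from h import *
plan3((.5515,-.1858,.19,.026),g=-1)
E
```

```text
from [0.5938 0.2007 0.182 ] -0.176 clock 10.5 tilt [-0.0026 -0.0031] F [ 0.2  0.1 -0.9] w 0.0275
[-1, 0.07, 0.99, -0.02, -0.0, -0.0, -0.13]
[-1, 0.05, 1.0, -0.02, -0.0, -0.0, -0.13]
[-1, 0.04, 1.0, -0.02, -0.0, -0.0, -0.13]
[-1, 0.02, 1.0, -0.02, -0.0, -0.0, -0.13]
[-1, 0.0, 1.0, -0.02, -0.0, -0.0, -0.13]
[-1, -0.01, 1.0, -0.02, -0.0, -0.0, -0.13]
[-1, -0.03, 1.0, -0.02, -0.0, -0.0, -0.13]
[-1, -0.04, 1.0, -0.02, -0.0, -0.0, -0.13]
[-1, -0.06, 1.0, -0.02, -0.0, -0.0, -0.13]
[-1, -0.07, 0.99, -0.02, -0.0, -0.0, -0.13]
[-1, -0.09, 0.99, -0.02, -0.0, -0.0, -0.13]
[-1, -0.1, 0.99, -0.02, -0.0, -0.0, -0.13]
[-1, -0.12, 0.99, -0.02, -0.0, -0.0, -0.13]
```

>>> apply_moves(moves=[[-1,0.07,0.99,-0.05,0,0,-0.13],[-1,0.05,1,-0.05,0,0,-0.13],[-1,0.04,1,-0.05,0,0,-0.13],[-1,0.02,1,-0.05,0,0,-0.13],[-1,0,1,-0.02,0,0,-0.13]])

```text
clock: 11.0
tool_pos: [0.5812, 0.0517, 0.1954]
ee_rot: [-0.003, 0.999, -0.044, 0.008]
ft_force: [-0.5, -0.6, 0.3]
width: 0.0275
```

>>> apply_moves(moves=[[-1,-0.01,1,-0.02,0,0,-0.13],[-1,-0.03,1,-0.02,0,0,-0.13],[-1,-0.04,1,-0.02,0,0,-0.13],[-1,-0.06,1,-0.02,0,0,-0.13],[-1,-0.07,1,-0.02,0,0,-0.13]])

```text
clock: 11.5
tool_pos: [0.566, -0.104, 0.1993]
ee_rot: [-0.003, 1.0, -0.003, 0.009]
ft_force: [0.1, -0.3, -0.2]
width: 0.028
```

>>> apply_moves(moves=[[-1,-0.09,0.99,0,0,0,-0.13],[-1,-0.1,0.7,0,0,0,-0.13],[-1,-0.05,0.4,0,0,0,-0.13],[-1,0,0,0,0,0,0],[-1,0,0,0,0,0,0]])

```text
clock: 12.0
tool_pos: [0.5582, -0.1738, 0.2]
ee_rot: [-0.002, 1.0, 0.018, 0.01]
ft_force: [0.3, -0.7, -1.2]
width: 0.0274
```

```bash
python3 - <<'E'
from h import *
plan3((.5515,-.1858,.13,.026),g=-1)
E
```

```text
from [ 0.5582 -0.1738  0.2   ] 0.036 clock 12.0 tilt [-0.003  -0.0208] F [ 0.3 -0.7 -1.2] w 0.0274
[-1, -0.1, 0.13, 0.78, -0.01, -0.06, 0.03]
[-1, -0.09, 0.13, 0.78, -0.01, -0.06, 0.03]
[-1, -0.08, 0.13, 0.78, -0.01, -0.06, 0.03]
```

>>> apply_moves(moves=[[-1,-0.1,0.15,0.7,0,-0.06,0.03],[-1,-0.09,0.14,0.7,0,-0.06,0.03],[-1,-0.08,0.13,0.5,0,-0.06,0.03],[-1,0,0,0,0,0,0],[-1,0,0,0,0,0,0]])

```text
clock: 12.5
tool_pos: [0.5531, -0.183, 0.1429]
ee_rot: [-0.002, 1.0, 0.014, 0.001]
ft_force: [-0.5, -1.0, -0.6]
width: 0.028
```

```bash
python3 - <<'E'
from h import *
plan3((.5515,-.1858,.112,.026),g=-1)
E
```

```text
from [ 0.5531 -0.183   0.1429] 0.027 clock 12.5 tilt [-0.0031 -0.0016] F [-0.5 -1.  -0.6] w 0.028
[-1, -0.03, 0.05, 0.52, -0.01, -0.01, 0.01]
[-1, -0.03, 0.05, 0.52, -0.01, -0.01, 0.01]
```

>>> apply_moves(moves=[[-1,-0.05,0.07,0.4,0,0,0],[-1,-0.03,0.04,0.4,0,0,0],[-1,0,0,0.3,0,0,0],[-1,0,0,0.3,0,0,0]])

```text
clock: 12.9
tool_pos: [0.5532, -0.1867, 0.1014]
ee_rot: [-0.0, 1.0, 0.014, 0.004]
ft_force: [0.7, -0.6, -0.6]
width: 0.0275
```

```bash
python3 - <<'E'
from h import *
plan3((.5515,-.1858,.066,.026),g=-1)
E
```

```text
from [ 0.5532 -0.1867  0.1014] 0.028 clock 12.9 tilt [-0.0004 -0.0072] F [ 0.7 -0.6 -0.6] w 0.0275
[-1, -0.03, -0.02, 0.59, -0.0, -0.03, 0.01]
[-1, -0.03, -0.02, 0.59, -0.0, -0.03, 0.01]
```

>>> apply_moves(moves=[[-1,-0.05,0,0.35,0,-0.04,0],[-1,-0.03,0,0.35,0,-0.03,0],[-1,0,0,0.25,0,0,0],[-1,0,0,0.15,0,0,0],[-1,0,0,0.05,0,0,0]])

```text
clock: 13.4
tool_pos: [0.5496, -0.1869, 0.0646]
ee_rot: [-0.0, 1.0, 0.014, -0.003]
ft_force: [-8.3, 2.3, 21.1]
width: 0.0277
```

>>> apply_moves(moves=[[0.3,0,0,0,0,0,0],[0.3,0,0,0,0,0,0],[0.3,0,0,0,0,0,0],[0.3,0,0,-0.8,0,0,0],[0.3,0,0,-0.9,0,0,0]])

```text
clock: 13.9
tool_pos: [0.5475, -0.1858, 0.1126]
ee_rot: [-0.002, 1.0, 0.014, -0.006]
ft_force: [1.2, 1.1, -0.4]
width: 0.0547
```

```bash
python3 - <<'E'
from h import *
plan3((.5496,-.0824,.125,.03),g=.3)
E
```

```text
from [ 0.5475 -0.1858  0.1126] 0.029 clock 13.9 tilt [-0.0042  0.0113] F [ 1.2  1.1 -0.4] w 0.0547
[0.3, 0.04, -0.86, -0.1, -0.01, 0.02, -0.0]
[0.3, 0.04, -0.86, -0.1, -0.01, 0.02, -0.0]
[0.3, 0.04, -0.86, -0.1, -0.01, 0.02, -0.0]
[0.3, 0.04, -0.86, -0.1, -0.01, 0.02, -0.0]
```

>>> apply_moves(moves=[[0.3,0.04,-0.5,-0.4,0,0.05,0],[0.3,0.04,-0.9,-0.1,0,0.05,0],[0.3,0.04,-0.9,0,0,0,0],[0.3,0.04,-0.8,0,0,0,0],[0.3,0,-0.2,0,0,0,0]])

```text
clock: 14.4
tool_pos: [0.5521, -0.0822, 0.1316]
ee_rot: [-0.001, 1.0, 0.013, 0.005]
ft_force: [0.2, -0.7, -0.3]
width: 0.0568
```

```bash
python3 - <<'E'
from h import *
D=arm.read_camera('top')[1]; p=arm.camera_params('top'); X=cloud(p,pose('top',p),D); w=X[172:190,362:384].reshape(-1,3); w=w[(w[:,2]>.07)&(w[:,2]<.11)]; print('leaf4 head top?',len(w),w[w[:,2]>.085].mean(0).round(4) if len(w) else '')
plan3((.5496,-.0824,.061,.03),g=.3)
E
```

```text
leaf4 head top? 126 [ 0.5483 -0.1845  0.0957]
from [ 0.552  -0.0822  0.1314] 0.026 clock 14.45 tilt [-0.0027 -0.0092] F [0.2 1.5 0.5] w 0.0561
[0.3, -0.03, 0.0, 0.78, -0.01, -0.03, -0.01]
[0.3, -0.03, 0.0, 0.78, -0.01, -0.03, -0.01]
[0.3, -0.03, 0.0, 0.78, -0.01, -0.03, -0.01]
```

Leaf 4 is back in its slot: its head top is at z=0.0957, as at the start. Next is leaf 7.

>>> apply_moves(moves=[[0.3,-0.03,0,0.7,0,-0.04,0],[0.3,-0.04,0,0.7,0,-0.04,0],[0.3,-0.04,0,0.6,0,-0.02,0],[0.3,-0.02,0,0.1,0,0,0],[0.3,0,0,0,0,0,0]])

```text
clock: 14.95
tool_pos: [0.5487, -0.0827, 0.0664]
ee_rot: [-0.0, 1.0, 0.014, -0.001]
ft_force: [-0.4, 0.3, 0.2]
width: 0.0563
```

```bash
python3 - <<'E'
from h import *
plan3((.5496,-.0824,.0625,.03),g=.3)
E
```

```text
from [ 0.5487 -0.0827  0.0664] 0.027 clock 14.95 tilt [-0.001   0.0012] F [-0.4  0.3  0.2] w 0.0563
[0.3, 0.03, -0.01, 0.13, -0.01, 0.01, -0.02]
```

>>> apply_moves(moves=[[0.3,0.02,0,0.08,0,0,0],[-1,0,0,0,0,0,0],[-1,0,0,0,0,0,0],[-1,0,0,0,0,0,0],[-1,0,0,0,0,0,0]], grip_force=25)

```text
clock: 15.45
tool_pos: [0.5516, -0.0841, 0.0672]
ee_rot: [0.0, 1.0, 0.013, 0.002]
ft_force: [-0.6, 0.4, -0.0]
width: 0.0326
```

>>> apply_moves(moves=[[-1,0,0,0,0,0,0],[-1,0,0,0,0,0,0],[-1,0,0,0,0,0,0]])

```text
clock: 15.75
tool_pos: [0.5517, -0.0841, 0.0675]
ee_rot: [0.0, 1.0, 0.013, 0.002]
ft_force: [-0.0, -0.2, -1.5]
width: 0.027
```

>>> apply_moves(moves=[[-1,0,0,-0.5,0,0,0],[-1,0,0,-0.9,0,0,0],[-1,0,0,-0.9,0,0,0],[-1,0,0,-0.9,0,0,0],[-1,0,0,-0.6,0,0,0]])

```text
clock: 16.25
tool_pos: [0.5483, -0.083, 0.1849]
ee_rot: [-0.001, 1.0, 0.013, -0.002]
ft_force: [0.6, -0.6, -0.1]
width: 0.0271
```

```bash
python3 - <<'E'
from h import *
plan3((.5932,.2002,.18,-.175),g=-1)
E
```

```text
from [ 0.5483 -0.083   0.1849] 0.027 clock 16.25 tilt [-0.0013  0.0034] F [ 0.6 -0.6 -0.1] w 0.0271
[-1, 0.17, -0.94, 0.02, -0.0, 0.0, 0.17]
[-1, 0.16, -0.94, 0.02, -0.0, 0.0, 0.17]
[-1, 0.14, -0.95, 0.02, -0.0, 0.0, 0.17]
[-1, 0.12, -0.95, 0.02, -0.0, 0.0, 0.17]
[-1, 0.1, -0.95, 0.02, -0.0, 0.0, 0.17]
[-1, 0.08, -0.95, 0.02, -0.0, 0.0, 0.17]
[-1, 0.06, -0.95, 0.02, -0.0, 0.0, 0.17]
[-1, 0.04, -0.96, 0.02, -0.0, 0.0, 0.17]
[-1, 0.02, -0.96, 0.02, -0.0, 0.0, 0.17]
[-1, 0.0, -0.96, 0.02, -0.0, 0.0, 0.17]
```

>>> apply_moves(moves=[[-1,0.17,-0.94,0,0,0,0.17],[-1,0.16,-0.94,0,0,0,0.17],[-1,0.14,-0.95,0,0,0,0.17],[-1,0.12,-0.95,0,0,0,0.17],[-1,0.1,-0.95,0,0,0,0.17]])

```text
clock: 16.75
tool_pos: [0.576, 0.0584, 0.1973]
ee_rot: [0.001, 0.999, -0.043, 0.006]
ft_force: [-0.6, 0.4, -1.4]
width: 0.0271
```

>>> apply_moves(moves=[[-1,0.08,-0.95,0.1,0,0,0.17],[-1,0.06,-0.95,0.1,0,0,0.17],[-1,0.03,-0.96,0.1,0,0,0.17],[-1,0,-0.7,0.1,0,0,0.17],[-1,0,-0.4,0,0,0,0.17]])

```text
clock: 17.25
tool_pos: [0.5967, 0.1833, 0.1917]
ee_rot: [-0.0, 0.995, -0.095, 0.008]
ft_force: [-0.1, -0.3, -1.4]
width: 0.0271
```

>>> apply_moves(moves=[[-1,0,0,0,0,0,0],[-1,0,0,0,0,0,0]])

```text
clock: 17.45
tool_pos: [0.5967, 0.1851, 0.1934]
ee_rot: [-0.0, 0.996, -0.093, 0.009]
ft_force: [0.3, -0.8, -0.4]
width: 0.027
```

```bash
python3 - <<'E'
from h import *
plan3((.5935,.2002,.14,-.175),g=-1)
E
```

```text
from [0.5967 0.1851 0.1934] -0.187 clock 17.45 tilt [-0.0021 -0.0178] F [ 0.3 -0.8 -0.4] w 0.027
[-1, -0.11, -0.24, 0.89, -0.01, -0.07, -0.05]
[-1, -0.1, -0.24, 0.89, -0.01, -0.07, -0.05]
```

>>> apply_moves(moves=[[-1,-0.1,-0.2,0.6,0,-0.06,-0.05],[-1,-0.08,-0.2,0.6,0,-0.06,-0.03],[-1,-0.05,-0.2,0.4,0,-0.04,-0.02],[-1,0,0,0,0,0,0],[-1,0,0,0,0,0,0]])

```text
clock: 17.95
tool_pos: [0.5923, 0.2026, 0.14]
ee_rot: [-0.0, 0.996, -0.088, -0.003]
ft_force: [0.6, -0.1, -0.4]
width: 0.0269
```

```bash
cat >> h.py <<'E'
def headview(name):
    W,D=arm.read_camera('wrist'); st=arm.get_state(); np.savez('hv.npz',I=W,D=D); p=arm.camera_params('wrist'); P=pose('wrist',p,st)
    s=cv2.GaussianBlur(cv2.cvtColor(W,cv2.COLOR_BGR2GRAY),(1,3),0).astype(float)[:,268:276].mean(1)
    print('col profile',[(v,int(s[v])) for v in range(196,268,2)])
    cv2.imwrite(name,cv2.resize(W[150:290,190:370],(720,560)))
E
python3 - <<'E'
from h import *
headview('pics/c3.png'); plan3((.5938,.2016,.14,-.175),g=-1)
E
```

```text
col profile [(196, 114), (198, 114), (200, 110), (202, 98), (204, 88), (206, 114), (208, 127), (210, 138), (212, 130), (214, 123), (216, 123), (218, 123), (220, 123), (222, 123), (224, 123), (226, 123), (228, 123), (230, 123), (232, 129), (234, 154), (236, 168), (238, 170), (240, 174), (242, 176), (244, 175), (246, 169), (248, 146), (250, 125), (252, 120), (254, 123), (256, 136), (258, 162), (260, 169), (262, 147), (264, 131), (266, 124)]
from [0.5921 0.2026 0.1398] -0.176 clock 18.0 tilt [-0.0003  0.006 ] F [ 0.3  0.1 -1.4] w 0.0273
[-1, 0.06, 0.02, -0.01, -0.0, 0.05, -0.0]
```

View pics/c3.png

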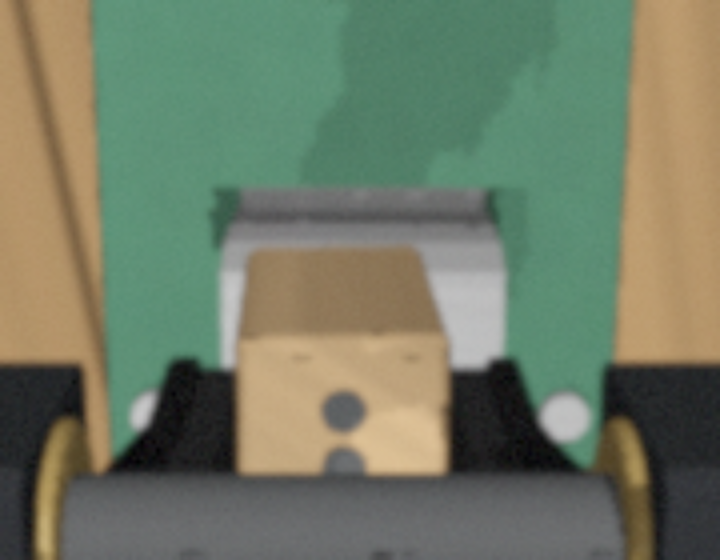

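The head's +y top edge is at crop (343,337), full-picture v≈234. The slot's bevels are at crop y≈190–270, so the head is a little short of centre over the slot, as expected. I'll calculate the head's y.

```bash
cat >> h.py <<'E'
ey=np.array([.1741,.9847]); O=np.array([.5932,.1982]); ex=np.array([.9847,-.1741])
def heady(v,h,half,u=276):
    st=arm.get_state(); p=arm.camera_params('wrist'); P=pose('wrist',p,st)
    e=plane(p,P,[u],[v],st['tool_pos'][2]+h)[0][:2]; t=st['tool_pos'][:2]-O
    print('head y',round(((e-O)@ey-half)*1000,1),'x',round((e-O)@ex*1000,1),'tcp xy',(np.array([t@ex,t@ey])*1000).round(1))
E
python3 - <<'E'
from h import *
heady(233.5,.0285,.014)
E
```

```text
head y 4.3 x -1.7 tcp xy [-1.8  4.1]
```

>>> apply_moves(moves=[[-1,0.06,0.03,0.3,0,0.03,0],[-1,0,0,0.3,0,0,0],[-1,-0.03,0,0.3,0,0,0]])

```text
clock: 18.3
tool_pos: [0.595, 0.2013, 0.1137]
ee_rot: [-0.001, 0.996, -0.088, 0.001]
ft_force: [0.1, 0.8, -0.8]
width: 0.0273
```

```bash
python3 - <<'E'
from h import *
plan3((.5938,.2016,.100,-.175),g=-1); heady(233,.0285,.014)
E
```

```text
from [0.595  0.2013 0.1137] -0.176 clock 18.3 tilt [-0.002  -0.0028] F [ 0.1  0.8 -0.8] w 0.0273
[-1, -0.04, -0.0, 0.46, -0.02, -0.02, -0.01]
head y 3.8 x 1.2 tcp xy [1.3 3.4]
```

>>> apply_moves(moves=[[-1,-0.04,0,0.2,0,-0.02,0],[-1,0,0,0.15,0,0,0]])

```text
clock: 18.5
tool_pos: [0.593, 0.2013, 0.1011]
ee_rot: [-0.001, 0.996, -0.088, -0.001]
ft_force: [-0.3, -0.2, -0.4]
width: 0.0269
```

>>> apply_moves(moves=[[-1,0,0,0.15,0,0,0]])

```text
clock: 18.6
tool_pos: [0.5934, 0.2013, 0.097]
ee_rot: [-0.001, 0.996, -0.088, -0.0]
ft_force: [0.6, -0.4, 2.4]
width: 0.0272
```

>>> apply_moves(moves=[[-1,0,0,0.15,0,0,0]])

```text
clock: 18.7
tool_pos: [0.594, 0.2014, 0.0928]
ee_rot: [-0.001, 0.996, -0.088, 0.0]
ft_force: [0.3, -1.2, 2.6]
width: 0.0274
```

>>> apply_moves(moves=[[-1,0,0,0.15,0,0,0]])

```text
clock: 18.8
tool_pos: [0.5944, 0.2013, 0.0886]
ee_rot: [-0.001, 0.996, -0.088, 0.001]
ft_force: [0.1, -0.7, 2.0]
width: 0.0274
```

```bash
python3 - <<'E'
from h import *
plan3((.5938,.2016,.0775,-.175),g=-1); heady(233,.0285,.014)
E
```

```text
from [0.5944 0.2013 0.0886] -0.177 clock 18.8 tilt [-0.0021 -0.0017] F [ 0.1 -0.7  2. ] w 0.0274
[-1, -0.02, -0.01, 0.37, -0.02, -0.01, -0.01]
head y 3.6 x 0.6 tcp xy [0.7 3.2]
```

>>> apply_moves(moves=[[-1,0,0,0.15,0,0,0]])

```text
clock: 18.9
tool_pos: [0.5948, 0.2012, 0.0841]
ee_rot: [-0.001, 0.996, -0.088, 0.001]
ft_force: [-0.5, -1.4, 2.3]
width: 0.0271
```

>>> apply_moves(moves=[[-1,0,0,0.15,0,0,0]])

```text
clock: 19.0
tool_pos: [0.595, 0.2009, 0.0795]
ee_rot: [-0.001, 0.996, -0.088, 0.002]
ft_force: [-0.9, -1.4, 1.1]
width: 0.0276
```

>>> apply_moves(moves=[[-1,0,0,0.12,0,0,0]])

```text
clock: 19.1
tool_pos: [0.5952, 0.2009, 0.0769]
ee_rot: [-0.001, 0.996, -0.088, 0.002]
ft_force: [-9.6, -3.4, 27.0]
width: 0.0268
```

>>> apply_moves(moves=[[-1,0,0,0.1,0,0,0]])

```text
clock: 19.2
tool_pos: [0.5956, 0.201, 0.0769]
ee_rot: [-0.001, 0.996, -0.088, 0.002]
ft_force: [-11.9, -4.5, 28.6]
width: 0.0274
```

>>> apply_moves(moves=[[-1,0,0,0.1,0,0,0]])

```text
clock: 19.3
tool_pos: [0.5957, 0.2011, 0.0771]
ee_rot: [-0.001, 0.996, -0.088, 0.002]
ft_force: [-9.9, -3.7, 20.6]
width: 0.0274
```

Leaf 7 is seated, after an upward reading of about 2–2.5 N while sliding down. I'll test the grip by sliding it up a little and back down.

>>> apply_moves(moves=[[-1,0,0,-0.05,0,0,0],[-1,0,0,-0.15,0,0,0]])

```text
clock: 19.5
tool_pos: [0.5942, 0.2007, 0.0818]
ee_rot: [-0.0, 0.996, -0.088, 0.0]
ft_force: [0.2, 0.1, -4.5]
width: 0.0271
```

>>> apply_moves(moves=[[-1,0,0,-0.12,0,0,0]])

```text
clock: 19.6
tool_pos: [0.5936, 0.2007, 0.0845]
ee_rot: [-0.0, 0.996, -0.088, -0.0]
ft_force: [0.2, -0.3, -4.3]
width: 0.0273
```

>>> apply_moves(moves=[[-1,0,0,-0.12,0,0,0]])

```text
clock: 19.7
tool_pos: [0.593, 0.2008, 0.0872]
ee_rot: [-0.0, 0.996, -0.088, -0.001]
ft_force: [0.5, 0.3, -4.4]
width: 0.0273
```

>>> apply_moves(moves=[[-1,0,0,-0.12,0,0,0]])

```text
clock: 19.8
tool_pos: [0.5926, 0.2009, 0.0903]
ee_rot: [-0.0, 0.996, -0.088, -0.001]
ft_force: [0.9, -1.0, -4.7]
width: 0.0273
```

>>> apply_moves(moves=[[-1,0,0,0.15,0,0,0]])

```text
clock: 19.9
tool_pos: [0.5937, 0.2012, 0.0873]
ee_rot: [-0.001, 0.996, -0.088, -0.0]
ft_force: [0.2, -0.9, 2.5]
width: 0.027
```

>>> apply_moves(moves=[[-1,0,0,0.15,0,0,0]])

```text
clock: 20.0
tool_pos: [0.5943, 0.2012, 0.0834]
ee_rot: [-0.001, 0.996, -0.088, 0.0]
ft_force: [-0.7, -1.2, 1.0]
width: 0.0274
```

>>> apply_moves(moves=[[-1,0,0,0.15,0,0,0]])

```text
clock: 20.1
tool_pos: [0.5948, 0.2011, 0.0793]
ee_rot: [-0.001, 0.996, -0.088, 0.001]
ft_force: [-0.7, -2.0, 1.7]
width: 0.0273
```

Up-slide about -4.5 N, down-slide about +1.7 to +2.5 N. That is a drag of about 3.2 N about the leaf's weight, with little side force, so the 7 mm leaf is gripped. I'll seat it home and release.

>>> apply_moves(moves=[[-1,-0.02,0,0.12,0,0,0],[-1,0,0,0.1,0,0,0]])

```text
clock: 20.3
tool_pos: [0.5954, 0.2011, 0.077]
ee_rot: [-0.001, 0.996, -0.088, 0.002]
ft_force: [-11.8, -3.7, 27.6]
width: 0.0273
```

>>> apply_moves(moves=[[-1,-0.02,0,0,0,0,0],[0.3,0,0,0,0,0,0],[0.3,0,0,0,0,0,0],[0.3,0,0,0,0,0,0],[0.3,0,0,0,0,0,0]])

```text
clock: 20.8
tool_pos: [0.5946, 0.2016, 0.0762]
ee_rot: [-0.001, 0.996, -0.088, 0.002]
ft_force: [0.4, 0.2, 0.0]
width: 0.0511
```

>>> apply_moves(moves=[[0.3,0,0,-0.5,0,0,0],[0.3,0,0,-0.9,0,0,0],[0.3,0,0,-0.9,0,0,0],[0.3,0,0,-0.9,0,0,0],[0.3,0,0,-0.6,0,0,0]])

```text
clock: 21.3
tool_pos: [0.5915, 0.2013, 0.1929]
ee_rot: [-0.0, 0.996, -0.088, -0.002]
ft_force: [0.3, -0.1, -0.0]
width: 0.0564
```

>>> apply_moves(moves=[[0.3,0,0.9,-0.3,0,0,0],[0.3,0,0.9,0,0,0,0],[0.3,0,0.7,0,0,0,0],[0.3,0,0,0,0,0,0]])

```text
clock: 21.7
tool_pos: [0.5819, 0.127, 0.2131]
ee_rot: [-0.002, 0.996, -0.086, 0.005]
ft_force: [-0.3, 0.0, 0.2]
width: 0.0564
```

```bash
python3 - <<'E'
from h import *
I,D=arm.read_camera('wrist'); st=arm.get_state(); p=arm.camera_params('wrist'); P=pose('wrist',p,st); X=cloud(p,P,D)
m=((X[...,2]>.095)&(X[...,2]<.12)).astype(np.uint8); m[230:]=0
n,l,s,c=cv2.connectedComponentsWithStats(m)
for i in range(1,n):
    if s[i,4]<150: continue
    v,u=np.nonzero(l==i); Z=np.median(X[v,u,2]); q=plane(p,P,u,v,Z)[:,:2]; r=cv2.minAreaRect((q*1000).astype(np.float32)); o=np.array(r[0])/1000-O
    print('head',c[i].round(0),s[i,4],'top z',Z.round(4),'press xy mm',(np.array([o@ex,o@ey])*1000).round(1),r)
T,D=arm.read_camera('top'); pt=arm.camera_params('top'); Y=cloud(pt,pose('top',pt),D)
for u,v in [(333,181),(354,180),(374,180),(394,178)]:
    w=Y[v-9:v+10,u-8:u+9].reshape(-1,3); w=w[w[:,2]>.085]; print('rack',u,len(w),w.mean(0).round(4) if len(w) else '')
sd,_=arm.read_camera('side'); a=cv2.resize(sd[130:210,230:330],(400,320),interpolation=cv2.INTER_CUBIC); b=cv2.resize(T[160:205,305:419],(400,158),interpolation=cv2.INTER_CUBIC)
w=cv2.resize(I[40:240,180:380],(400,400)); left=np.zeros((480,400,3),np.uint8); left[:320]=a; left[322:480]=b; right=np.zeros((480,400,3),np.uint8); right[:400]=w
cv2.imwrite('pics/c4.png',np.hstack([left,right])); print(st['tool_pos'],st['clock'],st['ft_force'].round(1))
E
```

```text
head [274. 116.] 1073 top z 0.1067 press xy mm [0.6 3.9] ((594.432861328125, 201.90097045898438), (26.709209442138672, 27.808399200439453), 80.17433166503906)
rack 333 0 
rack 354 167 [ 0.5517 -0.1335  0.0956]
rack 374 111 [ 0.5488 -0.1846  0.0954]
rack 394 154 [ 0.553  -0.2367  0.0951]
[0.58214636 0.12816155 0.21316404] 21.75 [-0.   0.9 -0. ]
```

View pics/c4.png

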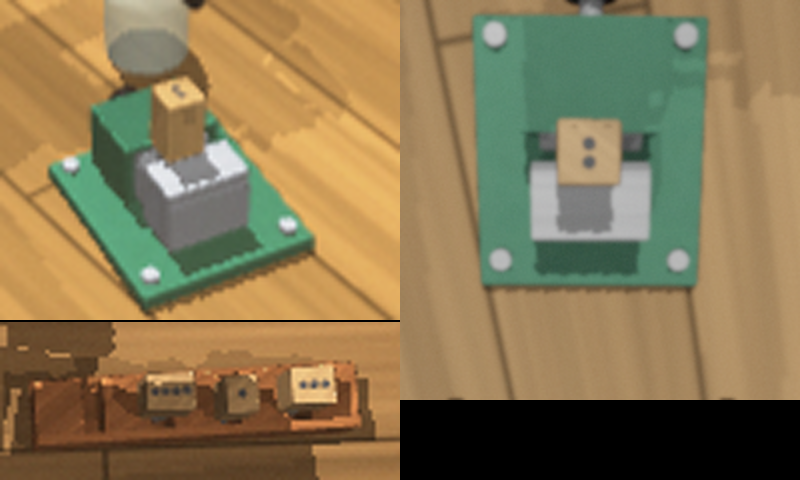

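The pictures show the 2-pin leaf standing upright in the press: right crop (590,150), left crop (178,118). The 4-, 1- and 3-pin leaves hang in the rack at the lower left, and the gripper is clear of everything. I'm handing the job in.

```bash
python3 -c "
from workcell import arm
print(arm.job_done(), arm.get_state()['clock'])"
```

```text
the job is handed in; nothing more can be done
the job is handed in; nothing more can be done
```

The 7 mm leaf is the first one the plate grips, so the gap is between 4.5 and 7 mm. The job is handed in; it reports no verdict.

- **4 mm leaf:** it slid fully home without measurable drag, so I put it back in its rack slot. Its head top there measured 0.0954 m high, against 0.0954 m at the start.
- **7 mm leaf:** it showed about 3.2 N of drag (roughly −4.5 N sliding up, +1 to +2.5 N sliding down, including its weight). I left it standing home and released it.
- **Last checks on the 7 mm leaf:** its head centre is 83.7 mm above the bench, at x = 0.6 mm and y = 3.9 mm in the press's axes (3.5 mm expected). It looks upright.
- **Other leaves:** the 4, 10 and 13 mm leaves hang in the rack.
- **Forces and time:** seating readings at the wrist peaked at about 29 N. The robot was clear of everything at hand-in, at about 22 s.

The plate's squeeze force was judged only from the drag; I could not measure it directly. The press's base centre did not match its origin: the wall face was about 7 mm to the −y side. I used the measured slot edges, and they proved right. I did not measure the pot, jar or dibber again at the end, but no move went near them.

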